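# Free the blank from the left-hand-threaded clamp

### The job

Two wooden blanks are held on clamping boards, each under a steel strap with a T-bar nut. The nut on the larger blank has a left-hand thread: loosen it by about a quarter turn, then draw that blank out from under its strap and lay it flat on the bench top, clear of the boards. Do not tighten that nut, and leave the nut of the small blank as it is.

Things in the scene. Friction and masses are not known exactly. Their poses are not given: they have to be found in the camera images.
- lh_nut (a joint): T-bar nut of the strap clamp on the larger blank; left-hand thread, upright stud. 0 = tight as found; grows (rad) as it turns CLOCKWISE seen from above, which loosens it and lifts nut and strap 4 mm per rad (stop at 2.0); counter-clockwise is negative and tightens it (stop at -0.35). Stiff, about 0.15 N m; stays where it is left
- lh_nut_bar (a point): centre of that nut's bar, on the stud axis, half-way up the bar, 89 mm above the bench. Steel bar 64 mm long (x axis), 14 mm wide (y axis), 24 mm tall; z up. 14 mm below the bar's underside lies the steel strap, 30 mm wide, 10 mm thick, reaching 70 mm from the stud axis over the end of the blank
- large_blank_centre (a point): centre of the larger blank, a plain wooden block 100 mm long (y), 45 wide (x), 35 tall (z up), 0.1 kg; the other is 70 x 35 x 20. Lies on an 18 mm thick board 90 mm wide, its last 20 mm under the strap, centre 100 mm from the stud axis; y points along it away from the stud, the way to draw it out. Outer end overhangs the board 25 mm; no side walls, a low cleat behind the inner end
- rh_nut (a joint): T-bar nut of the twin clamp on the small blank (usual right-hand thread), to be left alone. 0 as found; grows (rad) as it turns counter-clockwise seen from above

How it is judged:
By the outcome, as a careful person would: the job done as asked, in the order asked, and still so for the second after the job is handed in, with the robot touching nothing.
It also fails if it takes over 48 s, if anything falls off the work surface, if the arm or the gripper's body presses on something with over 40 N, if the wrist force passes 120 N, or if a joint passes its speed limit or range.

### The arm

A 6-joint arm with a two-finger parallel gripper is mounted at the origin on a cart in front of the work surface, level with it; the furniture and walls round the work are solid. World frame = base frame: x ahead of the robot, y to its left, z up, the work surface at z = 0. Lengths are in m, angles in rad, forces in N, time in s.
With the tool pointing down it reaches from about 0.25 to 0.725 m from the base axis. Payload 4 kg.
Tool frame: the origin (TCP) lies where the fingers leave the gripper's body, on its centre line; the fingertips stand 73 mm ahead of it and the grasp point (between the pads) lies 54 mm ahead of it (bot.tips_ahead is the z of the fingertips in the tool frame, in m); z points along the fingers, y is the direction in which the jaws open and shut (so a half turn about z gives the same grasp; the last joint's range is limited). The gripper opens to 85 mm and grips with 20 to 120 N. Pads are 22 mm wide; open, the fingers measure 114 mm over their backs; the gripper's body (76 mm by 85 mm) begins 54 mm behind the grasp point. The pads swing forward as they close: fully open they stand 13 mm farther back than shut.
Start: joints at [1.333, 0.241, 0.005, 1.335, 0, 1.571], TCP at [0.118, 0.486, 0.304] pointing down, gripper open.
Joint ranges: [-2.72, 2.72], [-1.05, 1.87], [-1.09, 1.28], [-1.99, 2.15], [-1.42, 1.44], [-3.14, 3.14]. Speed limits (rad/s): [2.79, 2.79, 3.14, 3.14, 3.14, 3.14].

### API

Orientations are given as a unit quaternion [x, y, z, w].
In Python, from workcell import readout, camera, get_calibration, order, bot gives the robot as it stands.
- The arm moves only by the tool send_rows, never from a script. Its argument "moves" is a list of rows, each a list of 3 entries, a list of its own where there are three numbers: the shift along the tool's x, y, z in mm, then the turn, a rotation vector about the tool's x, y, z in rad, then the finger opening in mm, from 0 to 85.4. In form: [[[dx, dy, dz], [ax, ay, az], grip], ...]. A call has 1 to 12 rows; each row is the pose to reach, as a shift and turn from the pose measured when the call began, along the tool's axes at that moment; what a row does not reach only later rows make up. A row lasts 1/12 s, in which the tool goes at most 41.7 mm and 7.16 degrees, less where a joint would pass 70% of its speed; a pose out of reach is approached as far as the arm can. A call with a gripper value outside its range is refused whole. The fingers move at their own pace and stop on an object; the grip force is fixed at half the most. Time passes only in rows, so rows that repeat a pose let the fingers close. It gives the time, the measured TCP pose, the force and the opening at its end, in the units of the state.
- readout.get_obs(): the state, without advancing time (a new reading comes with each control period).
- camera(name): name is "side" or "top" or "wrist"; returns the picture (420x560x3 uint8, red, green, blue); there is no depth.
- get_calibration(name): a dict with "fx", "fy", "cx", "cy" (pixels), "k1" (the pictures are not rectified: a ray, as slopes to the right and down, at radius r is drawn at 1 + k1 r^2 times it, then the intrinsics apply), "R" (3x3) and "t" (3): a world point X has camera coordinates R X + t. Camera axes: x right, y down, z forward; pixel columns grow to the right and rows downward; lengths in m; the calibration is good to about 2 mm. A picture is of the moment at which its call begins: read the wrist's pose just before it. get_calibration takes no time and is no camera call; for the wrist camera it gives the pose at the moment of the call.
- order.job_done(): hands the job in, once; it reports no verdict.
The state is a dict: "clock": time; "joint_pos": joint angles; "joint_vel": joint speeds; "tau": joint torques, N m; "eef_pos": TCP position; "tool_rot": TCP orientation; "ft_force": force on the tool from outside, world axes, zero at the start; "ft_torque": the same for the moment, N m; "grip_width": finger opening in m.
Only numpy, scipy, OpenCV 4.12 (cv2) and the standard library are available. Lean on these libraries where they do the work, as an engineer would, in place of code of your own. Each camera call takes 0.05 s, during which the arm holds its last target. There are 200 camera calls.

## Working session

There is one attempt and no reset: what is moved stays moved. The work goes in short steps, Python scripts to look and compute and a tool call to move; the robot and the scene stay as the last step left them, time stands still between calls to the robot, and variables do not carry over. Pictures are saved under pics/ and viewed, about 8 in all and at most 12, crops included, and the job is handed in when it is done.

Besides the shell and the picture viewer there is one more tool, called in YAML: its name, and indented under it one key for each argument. send_rows: Moves the arm, as the interface text tells. Its arguments: {"type":"object","properties":{"moves":{"type":"array","items":{"type":"array"}}},"required":["moves"]}

```bash
ls; mkdir -p pics
python3 - <<'E'
from workcell import readout,camera,get_calibration
import cv2
for n in ("top","side"):
    cv2.imwrite(f"pics/{n}0.png",camera(n)[:,:,::-1]); c=get_calibration(n); print(n,c)
print(readout.get_obs())
E
```

```text
pics
top {'fx': 417.4785634906084, 'fy': 417.4785634906084, 'cx': 278.26048329414357, 'cy': 214.47913952115394, 'k1': 0.020087856379999904, 'R': array([[ 0.0080115 , -0.99995438, -0.00520202],
       [-0.99858998, -0.00772734, -0.05251989],
       [ 0.05247729,  0.00561545, -0.99860633]]), 't': array([0.09085942, 0.58983549, 0.93265711])}
side {'fx': 440.2092132785105, 'fy': 440.2092132785105, 'cx': 276.67623066770915, 'cy': 211.3321241871156, 'k1': -0.011388244645200827, 'R': array([[ 0.88246237, -0.46983938,  0.02260798],
       [-0.19896459, -0.41638788, -0.8871495 ],
       [ 0.42623145,  0.77837786, -0.46092803]]), 't': array([-0.47970978,  0.25651556,  0.58209251])}
{'clock': 0.1, 'joint_pos': array([1.33303080e+00, 2.41345135e-01, 3.84543481e-03, 1.33521588e+00,
       4.47419093e-06, 1.57078192e+00]), 'joint_vel': array([-0.00045494, -0.0008399 ,  0.00473625, -0.00020991,  0.00033874,
       -0.00060604]), 'tau': array([-2.76560431e-04, -3.73137045e+01,  2.53010076e+01,  1.08621755e-02,
       -6.28159728e-05, -2.81337535e-06]), 'eef_pos': array([0.11766128, 0.48550643, 0.30309296]), 'tool_rot': array([ 1.18595728e-01,  9.92942160e-01, -9.52584950e-04, -1.16042429e-04]), 'ft_force': array([ 0.1137663 ,  0.23719939, -0.78917178]), 'ft_torque': array([-0.00337272,  0.0360531 ,  0.05448541]), 'grip_width': 0.08589184536449929}
```

View pics/top0.png

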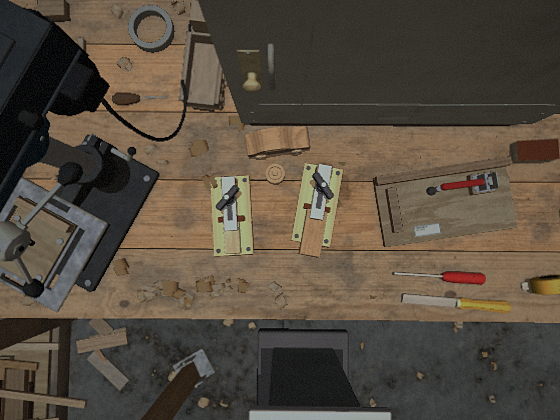

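View pics/side0.png

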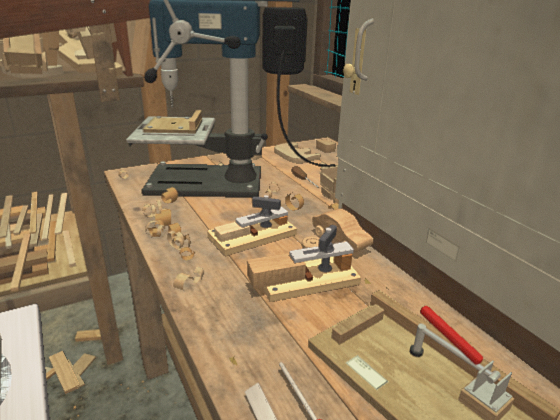

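Two clamps: the right one in the top view (bar about (322,185), blank sticking out to about (311,250)) has the bigger, overhanging blank. The left one (bar about (229,197)) is the twin. The arm isn't in view. I'll zoom in on the large clamp.

Run:
```python
import cv2,numpy as np
t=cv2.imread("pics/top0.png")[150:270,195:355]; s=cv2.imread("pics/side0.png")[190:310,200:380]
a=cv2.resize(t,None,fx=5,fy=5,interpolation=cv2.INTER_CUBIC);b=cv2.resize(s,None,fx=4.4,fy=4.4,interpolation=cv2.INTER_CUBIC)
cv2.imwrite("pics/tz.png",a);cv2.imwrite("pics/sz.png",b)
```

```text
(no output)
```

View pics/tz.png

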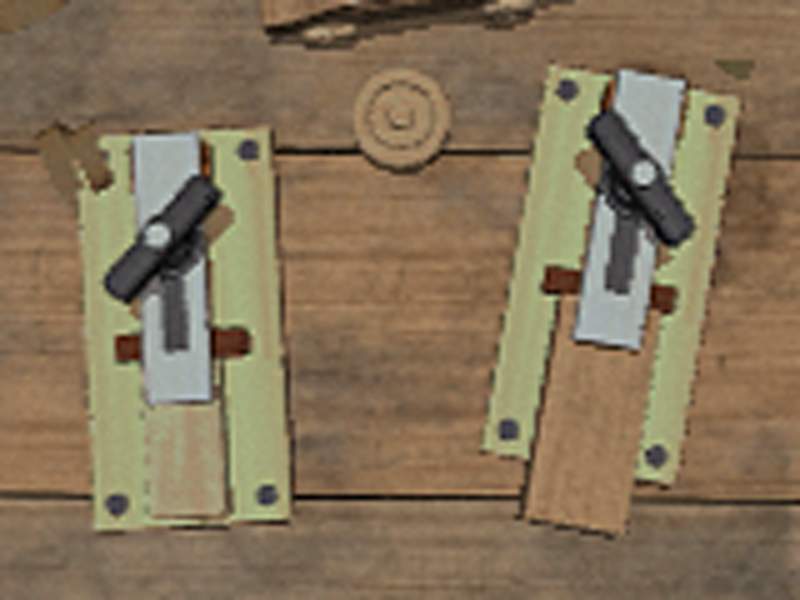

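Zoomed (×5, offset 195,150): large-clamp bar runs from about (602,125) to (680,232). The strap ends at about (577,340)–(640,349). The blank's outer top corners are about (525,516) and (627,533). Board corners are about (555,66), (740,97), (672,485) and (484,452).

```bash
cat > h.py <<'E'
import numpy as np,cv2
from workcell import readout,camera,get_calibration,bot
from scipy.spatial.transform import Rotation as Rn
def ray(c,uv):
    d=np.array([(uv[0]-c["cx"])/c["fx"],(uv[1]-c["cy"])/c["fy"]]);s=d.copy()
    for _ in range(10): s=d/(1+c["k1"]*(s@s))
    R=np.array(c["R"]); return -R.T@np.array(c["t"]),R.T@np.array([*s,1])
def onz(c,uv,z):
    o,d=ray(c,uv); return o+d*(z-o[2])/d[2]
def proj(c,X):
    p=np.array(c["R"])@X+c["t"]; s=p[:2]/p[2]; s=s*(1+c["k1"]*s@s)
    return s*[c["fx"],c["fy"]]+[c["cx"],c["cy"]]
E
python3 - <<'E'
from h import *
np.set_printoptions(precision=4,suppress=True)
c=get_calibration("top")
img=cv2.imread("pics/top0.png");hsv=cv2.cvtColor(img,cv2.COLOR_BGR2HSV)
Z=lambda u,v:(195+(u-2)/5,150+(v-2)/5)
B=[onz(c,Z(*p),.018) for p in [(555,66),(740,97),(672,485),(484,452)]]
print("board",np.array(B),[np.linalg.norm(B[i]-B[i-1]) for i in range(4)])
K=[onz(c,Z(*p),.053) for p in [(525,516),(627,533),(555,330),(655,330)]]
print("blank",np.array(K),np.linalg.norm(K[0]-K[1]))
S=[onz(c,Z(*p),.063) for p in [(577,340),(640,349),(620,70),(685,80)]];print("strap",np.array(S),np.linalg.norm(S[0]-S[1]))
sub=img[155:205,308:340].astype(int);m=((sub.max(2)<75)).astype(np.uint8)
n,l,st,ce=cv2.connectedComponentsWithStats(m);print(st,ce)
e=[onz(c,Z(*p),.101) for p in [(602,122),(680,232)]];print("bar ends",np.array(e),np.linalg.norm(e[0]-e[1]),np.degrees(np.arctan2(*(e[0]-e[1])[[1,0]])))
u=(K[0]+K[1])/2-(S[2]+S[3])/2; 
for A,Bb in [(K[0],K[1]),(S[0],S[1]),(S[2],S[3]),(B[0],B[1]),(B[3],B[2])]:
  d=Bb-A; print("edge ang+90",np.degrees(np.arctan2(d[1],d[0])))
for A,Bb in [(K[0],K[2]),(K[1],K[3]),(S[0],S[2]),(S[1],S[3]),(B[0],B[3]),(B[1],B[2])]:
  d=Bb-A; print("long ang",np.degrees(np.arctan2(d[1],d[0])))
E
```

```text
board [[ 0.7074  0.0341  0.018 ]
 [ 0.6938 -0.0501  0.018 ]
 [ 0.5173 -0.0195  0.018 ]
 [ 0.5315  0.0654  0.018 ]] [np.float64(0.1786785293565521), np.float64(0.08532397167372584), np.float64(0.1790519319841415), np.float64(0.08602214169806188)]
blank [[ 0.5042  0.0483  0.053 ]
 [ 0.4972  0.004   0.053 ]
 [ 0.5852  0.0356  0.053 ]
 [ 0.5855 -0.0079  0.053 ]] 0.044809971135083365
strap [[ 0.5804  0.0267  0.063 ]
 [ 0.5767 -0.0004  0.063 ]
 [ 0.6979  0.0086  0.063 ]
 [ 0.6937 -0.0196  0.063 ]] 0.02740094477708072
[[   0    0   32   50 1348]
 [  17    9    1    1    1]
 [   0   11    2    4    6]
 [  23   10    1    1    1]
 [   4   12   22   32  215]
 [  24   12    1    1    1]
 [  28   16    3    4    9]
 [  18   28    1    1    1]
 [  10   40    2    4    5]
 [  13   41    1    1    1]
 [  13   43    1    1    1]
 [   9   44    4    6   10]
 [  30   45    1    1    1]] [[15.9139 23.4266]
 [17.      9.    ]
 [ 0.3333 12.5   ]
 [23.     10.    ]
 [12.986  30.3442]
 [24.     12.    ]
 [29.1111 17.6667]
 [18.     28.    ]
 [10.4    41.2   ]
 [13.     41.    ]
 [13.     43.    ]
 [10.2    46.9   ]
 [30.     45.    ]]
bar ends [[ 0.6694  0.0194  0.101 ]
 [ 0.6238 -0.013   0.101 ]] 0.05595831158734907 35.41856918146712
edge ang+90 -98.94957108787975
edge ang+90 -97.70053331305996
edge ang+90 -98.44584263835928
edge ang+90 -99.2150595155037
edge ang+90 -99.46979220037937
long ang -8.887072949659915
long ang -7.72418490075408
long ang -8.788649039633551
long ang -9.319045927694315
long ang 169.93190866635237
long ang 170.1568455717811
```

View pics/sz.png

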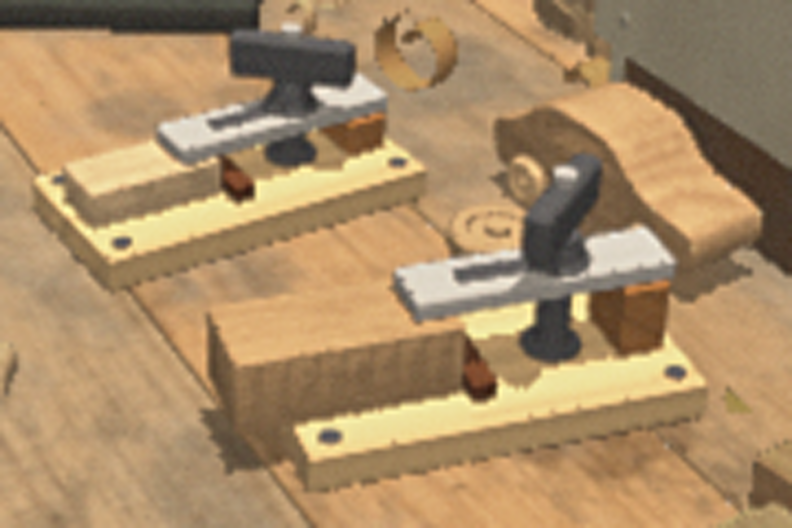

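The side crop shows the large blank held under its strap, with a low cleat behind it at about (480,375), a packer under the strap's far end, and the free bar above. The axis, stud and bar agree to about 3 mm. Next I'll plan a hover over the bar and look with the wrist camera.

```bash
cat >> h.py <<'E'
def plan(pos,jaw_deg):
    """tool down at pos, jaw axis (tool y) at world angle jaw_deg (mod 180); print shift mm & turn"""
    o=readout.get_obs(); R0=Rn.from_quat(o["tool_rot"])
    best=None
    for k in (0,180):
        a=np.radians(jaw_deg+k); y=np.array([np.cos(a),np.sin(a),0]); z=np.array([0,0,-1.]); x=np.cross(y,z)
        r=(R0.inv()*Rn.from_matrix(np.c_[x,y,z])).as_rotvec()
        if best is None or np.linalg.norm(r)<np.linalg.norm(best): best=r
        print("opt",k,"turn",r.round(3))
    print("shift",(R0.inv().apply(np.array(pos)-o["eef_pos"])*1000).round(1),"from",o["eef_pos"].round(4),"q6",o["joint_pos"].round(3),"t",o["clock"])
E
python3 - <<'E'
from h import *
c=get_calibration("top")
print("tips",bot.tips_ahead,"bench edge",onz(c,(320,318),0),onz(c,(380,318),0),"cab",onz(c,(330,124),0.))
print(Rn.from_quat(readout.get_obs()["tool_rot"]).as_matrix().round(3))
plan((.610,.006,.26),125.4)
w=get_calibration("wrist");print(w["R"].round(3),w["t"], bot.tips_ahead, -w["R"].T@w["t"])
E
```

```text
tips 0.0726 bench edge [ 0.35479965 -0.00127006  0.        ] [ 0.35625511 -0.13739081  0.        ] cab [ 0.80211022 -0.02335261  0.        ]
[[-0.972  0.236 -0.   ]
 [ 0.236  0.972 -0.002]
 [ 0.    -0.002 -1.   ]]
opt 0 turn [-0.002 -0.001 -0.856]
opt 180 turn [-1.000e-03  2.000e-03  2.286e+00]
shift [-591.4 -350.    43.8] from [0.1177 0.4855 0.3031] q6 [1.333 0.241 0.004 1.335 0.    1.571] t 0.1
[[ 0.235  0.972 -0.002]
 [ 0.936 -0.226  0.271]
 [ 0.263 -0.066 -0.962]] [-0.49876624 -0.03510916  0.37943623] 0.0726 [0.05030901 0.50175933 0.37373634]
```

send_rows:
  moves:
    - [[-628, -344, 30], [0, 0, -0.856], 85]
    - [[-628, -344, 30], [0, 0, -0.856], 85]
    - [[-628, -344, 30], [0, 0, -0.856], 85]
    - [[-628, -344, 30], [0, 0, -0.856], 85]
    - [[-628, -344, 30], [0, 0, -0.856], 85]
    - [[-628, -344, 30], [0, 0, -0.856], 85]
    - [[-628, -344, 30], [0, 0, -0.856], 85]
    - [[-628, -344, 30], [0, 0, -0.856], 85]
    - [[-628, -344, 43], [0, 0, -0.856], 85]
    - [[-628, -344, 43], [0, 0, -0.856], 85]
    - [[-628, -344, 43], [0, 0, -0.856], 85]
    - [[-628, -344, 43], [0, 0, -0.856], 85]

```text
clock: 1.1
eef_pos: [0.4572, 0.1765, 0.2792]
tool_rot: [-0.304, 0.953, -0.001, -0.001]
ft_force: [0.7, 0.7, 0.6]
grip_width: 0.0848
```

```bash
python3 -c "
from h import *
plan((.6466,.003,.26),125.4)"
```

```text
opt 0 turn [-0.001 -0.002  0.   ]
opt 180 turn [ 3.000e-03 -1.000e-03 -3.141e+00]
shift [ -53.9 -251.1   19.3] from [0.4572 0.1765 0.2792] q6 [ 3.69e-01  2.34e-01 -6.80e-02  1.27e+00 -1.00e-03 -2.49e-01] t 1.1
```

send_rows:
  moves:
    - [[-54, -251, 19], [0, 0, 0], 60]
    - [[-54, -251, 19], [0, 0, 0], 60]
    - [[-54, -251, 19], [0, 0, 0], 60]
    - [[-54, -251, 19], [0, 0, 0], 60]
    - [[-54, -251, 19], [0, 0, 0], 60]
    - [[-54, -251, 19], [0, 0, 0], 60]
    - [[-54, -251, 19], [0, 0, 0], 60]
    - [[-54, -251, 19], [0, 0, 0], 60]
    - [[-54, -251, 19], [0, 0, 0], 60]
    - [[-54, -251, 19], [0, 0, 0], 60]

```text
clock: 1.93
eef_pos: [0.6457, 0.0042, 0.2601]
tool_rot: [-0.305, 0.952, -0.0, -0.001]
ft_force: [0.1, -1.0, 0.2]
grip_width: 0.06
```

Run:
```python
from h import *
import pickle
plan((.6466,.003,.26),125.4)
c=get_calibration("wrist");im=camera("wrist")[:,:,::-1].copy();cv2.imwrite("pics/w1.png",im);pickle.dump(c,open("w1.pkl","wb"))
print(proj(c,np.array([.6466,.003,.101])))
```

```text
opt 0 turn [ 0.    -0.003  0.001]
opt 180 turn [ 0.004  0.    -3.14 ]
shift [-0.1 -1.5  0.1] from [0.6457 0.0042 0.2601] q6 [ 7.000e-03  5.570e-01  3.650e-01  1.381e+00 -1.000e-03 -6.120e-01] t 1.9333
[278.48787972 212.54966256]
```

View pics/w1.png

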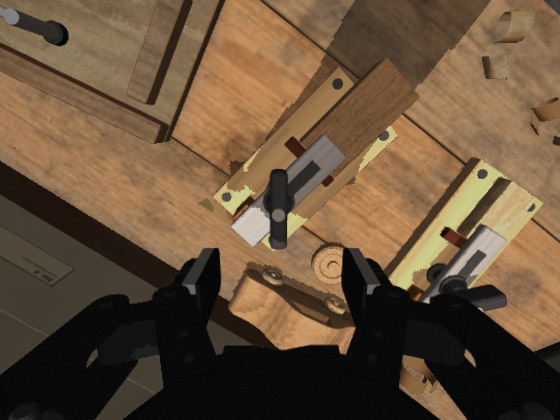

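The wrist view shows the bar running straight up the image, about (278,170) to (279,248), as I predicted (278,212). The jaws sit either side at columns ~205 and ~357. I'll refine this with a mask.

Run:
```python
from h import *
import pickle
c=pickle.load(open("w1.pkl","rb"));im=cv2.imread("pics/w1.png")
x0,y0=255,160;s=im[y0:256,x0:305]
print("\n".join(f"{y0+i} "+" ".join(f"{v:3d}" for v in s[i,8:42].max(1)) for i in range(2,96,6)))
for p in [(278,170),(279,246),(278,208)]: print(p,onz(c,p,.101).round(4))
```

```text
162 156 159 159 159 160 160 161 160 162 164 164 163 162 159 159 157 158 154 152 151 154 156 158 158 163 163 163 164 160 134  74  72  95 108
168 161 160 162 163 162 162 160 160 158 158 151 147 144 140 141 142 147 149 149 150 157 162 163 133  76  71  95 108 120 124 126 126 126 125
174 162 159 160 160 157 156 149  67  29  32  35  36  39  37  40  37  38  39  40  40  37  35  33  27  62 116 126 127 124 122 119 119 121 118
180 153 151 149 147 145 148  96  41  32  36  39  43  43  45  44  43  45  44  44  47  44  41  38  34  41 107 121 117  88  52  45  40  42  42
186 148 150 155 126  66  46  38  28  30  35  39  43  45  43  42  43  42  43  46  46  42  39  38  32  30  41  43  43  43  42  43  43  42  44
192  69  78  93  59  45  45  32  28  33  35  38  44  44  43  43  44  44  43  44  45  44  40  39  32  32  43  44  41  33  44  45  45  50  83
198  73  43  42  36  21  20  21  27  34  34  39  43  42  43  41  42  44  43  44  44  42  39  38  30  24  27  27  29  41  42  44  84 114 122
204  69  46  44  27  23  28  31  28  31  35  37  41  42  43  41  42  43  42  42  44  42  37  37  31  36  37  27  25  38 
[... 553 characters left out ...]
06 205 207 206 206 207 206
234 206 197 180 154 149 197 171  74  31  34  36  40  41  40  39  40  42  42  40  41  39  37  35  26 185 206 206 206 195 131 141 152 154 158
240 205 205 207 207 206 123  66  38  51  60  65  73  75  52  43  41  41  41  41  40  40  35  35  46 122 132 134 134 139 140 144 147 152 151
246 161 159 161 185 199 207 206 155  81  58  65  71  73  73  70  73  72  71  73  72  67  60  51  98 137 143 144 146 146 146 145 142 134 132
252 160 155 150 154 157 158 159 160 162 164 166 167 166 161 157 157 158 156 152 153 154 154 155 151 141 134 126 126 132 139 145 148 149 150
(278, 170) [ 0.6195 -0.0167  0.101 ]
(279, 246) [0.6694 0.0197 0.101 ]
(278, 208) [6.438e-01 5.000e-04 1.010e-01]
```

send_rows:
  moves:
    - [[1, -1.7, 40], [0, 0, 0], 50]
    - [[1, -1.7, 75], [0, 0, 0], 50]
    - [[1, -1.7, 100], [0, 0, 0], 50]
    - [[1, -1.7, 115], [0, 0, 0], 50]
    - [[1, -1.7, 115], [0, 0, 0], 50]
    - [[1, -1.7, 115], [0, 0, 0], 40]
    - [[1, -1.7, 115], [0, 0, 0], 25]
    - [[1, -1.7, 115], [0, 0, 0], 5]
    - [[1, -1.7, 115], [0, 0, 0], 5]
    - [[1, -1.7, 115], [0, 0, 0], 5]
    - [[1, -1.7, 115], [0, 0, 0], 5]
    - [[1, -1.7, 115], [0, 0, 0], 5]

```text
clock: 2.98
eef_pos: [0.647, 0.0026, 0.1486]
tool_rot: [-0.305, 0.952, -0.001, 0.001]
ft_force: [-0.7, 1.7, 6.7]
grip_width: 0.0131
```

Run:
```python
from h import *
plan((.6455,.002,.145),125.4);o=readout.get_obs();print(o["ft_force"].round(1),o["ft_torque"].round(2),o["grip_width"])
```

```text
opt 0 turn [-0.002  0.002  0.002]
opt 180 turn [-0.004 -0.004 -3.14 ]
shift [1.6 0.4 3.6] from [0.647  0.0026 0.1486] q6 [ 4.000e-03  6.250e-01  1.840e-01  1.126e+00 -1.000e-03 -6.150e-01] t 2.9833
[-0.7  1.7  6.7] [ 0.35  0.21 -0.18] 0.013101852279859383
```

send_rows:
  moves:
    - [[0, 0, 0], [0, 0, 0.1], 5]
    - [[0, 0, -0.8], [0, 0, 0.2], 5]
    - [[0, 0, -1.2], [0, 0, 0.3], 5]
    - [[0, 0, -1.6], [0, 0, 0.4], 5]
    - [[0, 0, -2], [0, 0, 0.5], 5]
    - [[0, 0, -2.4], [0, 0, 0.6], 5]
    - [[0, 0, -2.8], [0, 0, 0.7], 5]
    - [[0, 0, -3.2], [0, 0, 0.8], 5]
    - [[0, 0, -3.4], [0, 0, 0.85], 5]
    - [[0, 0, -3.6], [0, 0, 0.9], 5]
    - [[0, 0, -3.8], [0, 0, 0.95], 5]
    - [[0, 0, -4], [0, 0, 1.0], 5]

```text
clock: 3.98
eef_pos: [0.6468, 0.0031, 0.1526]
tool_rot: [0.19, 0.982, 0.0, 0.001]
ft_force: [-0.6, 2.0, -2.8]
grip_width: 0.0133
```

Run:
```python
from h import *
plan((.6455,.002,.145),125.4-90);o=readout.get_obs();print(o["ft_force"].round(1),o["ft_torque"].round(2),o["grip_width"])
```

```text
opt 0 turn [0.002 0.002 0.571]
opt 180 turn [-3.000e-03  2.000e-03 -2.571e+00]
shift [ 0.8 -1.5  7.6] from [0.6468 0.0031 0.1526] q6 [0.005 0.621 0.188 1.135 0.    0.387] t 3.9833
[-0.6  2.  -2.8] [0.19 0.02 0.19] 0.013348799997000019
```

Turning smoothly, with small forces. I'll finish the quarter turn, hold, then open.

send_rows:
  moves:
    - [[0, 0, -0.4], [0, 0, 0.1], 5]
    - [[0, 0, -0.8], [0, 0, 0.2], 5]
    - [[0, 0, -1.2], [0, 0, 0.3], 5]
    - [[0, 0, -1.6], [0, 0, 0.4], 5]
    - [[0, 0, -2], [0, 0, 0.5], 5]
    - [[0, 0, -2.3], [0, 0, 0.57], 5]
    - [[0, 0, -2.4], [0, 0, 0.58], 5]
    - [[0, 0, -2.4], [0, 0, 0.58], 5]

```text
clock: 4.65
eef_pos: [0.6469, 0.0034, 0.1549]
tool_rot: [0.462, 0.887, 0.001, 0.001]
ft_force: [1.6, 1.6, -3.8]
grip_width: 0.0132
```

send_rows:
  moves:
    - [[0, 0, 0], [0, 0, 0], 40]
    - [[0, 0, 0], [0, 0, 0], 50]
    - [[0, 0, 0], [0, 0, 0], 50]
    - [[0, 0, 0], [0, 0, 0], 50]
    - [[0, 0, -30], [0, 0, 0], 50]
    - [[0, 0, -65], [0, 0, 0], 60]
    - [[0, 0, -100], [0, 0, 0], 70]
    - [[0, 0, -105], [0, 0, 0], 80]
    - [[0, 0, -105], [0, 0, 0], 80]

```text
clock: 5.4
eef_pos: [0.6483, 0.0032, 0.2643]
tool_rot: [0.462, 0.887, 0.003, 0.005]
ft_force: [-0.4, 0.3, -1.4]
grip_width: 0.0801
```

Run:
```python
from h import *
import pickle
c=get_calibration("wrist");im=camera("wrist")[:,:,::-1].copy();cv2.imwrite("pics/w2.png",im);pickle.dump(c,open("w2.pkl","wb"))
u=np.array([-np.cos(np.radians(9.3)),np.sin(np.radians(9.3)),0])
K=np.array([.5007,.026,.053]); 
print("grasp pt",K-u*.02, "jaw",180-9.3-90)
plan((*(K-u*.02)[:2],.17),80.7)
```

```text
grasp pt [0.52043711 0.02276792 0.053     ] jaw 80.69999999999999
opt 0 turn [ 0.004  0.005 -0.798]
opt 180 turn [ 0.007 -0.005  2.344]
shift [ 88.9 -93.2  90.6] from [0.6472 0.0033 0.2614] q6 [0.005 0.553 0.362 1.373 0.    0.965] t 5.45
```

View pics/w2.png

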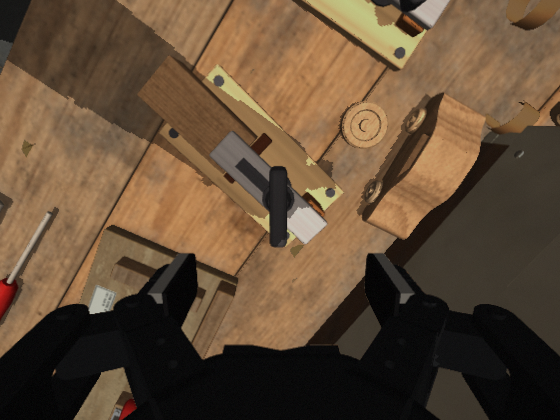

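Seen from the turned wrist, the bar is again vertical (278,168–247), so the nut turned about 90° clockwise. The blank's outer end corners are about (137,92) and (168,56). I'll check its axis from these before grasping.

Run:
```python
from h import *
import pickle
c=pickle.load(open("w2.pkl","rb"))
P=[onz(c,p,.053) for p in [(137,92),(168,56),(212,153),(238,125)]];print(np.array(P).round(4),np.linalg.norm(P[0]-P[1]),((P[0]+P[1])/2).round(4))
for a,b in [(0,2),(1,3)]:
  d=P[b]-P[a];print(np.degrees(np.arctan2(d[1],d[0])))
```

```text
[[4.955e-01 7.700e-03 5.300e-02]
 [5.034e-01 4.800e-02 5.300e-02]
 [5.760e-01 1.000e-04 5.300e-02]
 [5.820e-01 3.440e-02 5.300e-02]] 0.04099379099888064 [0.4994 0.0279 0.053 ]
-5.414505698561894
-9.81885851855545
```

send_rows:
  moves:
    - [[89, -93, 40], [0, 0, -0.12], 85]
    - [[89, -93, 40], [0, 0, -0.24], 85]
    - [[89, -93, 50], [0, 0, -0.36], 85]
    - [[89, -93, 70], [0, 0, -0.48], 85]
    - [[89, -93, 91], [0, 0, -0.6], 85]
    - [[89, -93, 91], [0, 0, -0.72], 85]
    - [[89, -93, 91], [0, 0, -0.798], 85]
    - [[89, -93, 91], [0, 0, -0.798], 85]
    - [[89, -93, 91], [0, 0, -0.798], 85]
    - [[89, -93, 91], [0, 0, -0.798], 85]

```text
clock: 6.28
eef_pos: [0.52, 0.0229, 0.1688]
tool_rot: [0.082, 0.997, 0.0, 0.002]
ft_force: [-0.1, -0.3, 0.5]
grip_width: 0.0853
```

Run:
```python
from h import *
import pickle
c=get_calibration("wrist");im=camera("wrist")[:,:,::-1].copy();cv2.imwrite("pics/w3.png",im);pickle.dump(c,open("w3.pkl","wb"))
for X in [(.5042,.0483,.053),(.4972,.004,.053)]: print(proj(c,np.array(X)))
plan((.5204,.0228,.1006),80.7)
```

```text
[316.61128108 200.82964217]
[245.28251519 201.34757167]
opt 0 turn [ 0.001  0.005 -0.001]
opt 180 turn [ 9.00e-03 -2.00e-03  3.14e+00]
shift [ 0.3 -0.1 68.5] from [0.5203 0.0229 0.1691] q6 [ 0.044  0.376 -0.175  1.014  0.     0.208] t 6.3333
```

View pics/w3.png

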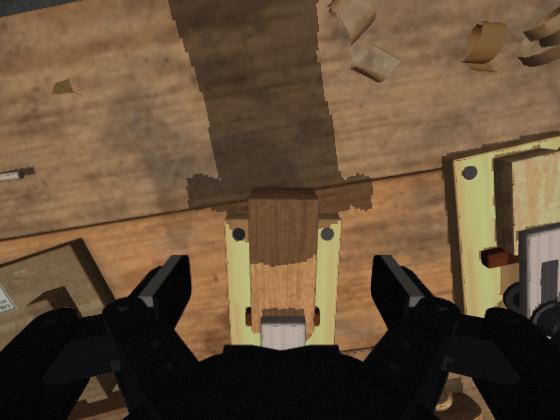

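The blank is vertical in the wrist image with its end edge at (250–318, ~198) against a predicted 245–317, so it's centred between the jaws. I'll descend and grip.

send_rows:
  moves:
    - [[0, 1, 30], [0, 0, 0], 85]
    - [[0, 1, 55], [0, 0, 0], 85]
    - [[0, 1, 68], [0, 0, 0], 80]
    - [[0, 1, 68], [0, 0, 0], 70]
    - [[0, 1, 68], [0, 0, 0], 60]
    - [[0, 1, 68], [0, 0, 0], 50]
    - [[0, 1, 68], [0, 0, 0], 35]
    - [[0, 1, 68], [0, 0, 0], 35]
    - [[0, 1, 68], [0, 0, 0], 35]
    - [[0, 1, 68], [0, 0, 0], 35]
    - [[0, 1, 68], [0, 0, 0], 35]

```text
clock: 7.25
eef_pos: [0.522, 0.0239, 0.1027]
tool_rot: [0.082, 0.997, 0.001, 0.004]
ft_force: [-0.7, -0.1, 7.0]
grip_width: 0.0435
```

Gripped at 43.5 mm. Drawing out along tool +x with a small lift.

send_rows:
  moves:
    - [[0, 0, -1], [0, 0, 0], 35]
    - [[5, 0, -1.5], [0, 0, 0], 35]
    - [[12, 0, -1.5], [0, 0, 0], 35]
    - [[20, 0, -1.5], [0, 0, 0], 35]
    - [[30, 0, -1.5], [0, 0, 0], 35]
    - [[42, 0, -2], [0, 0, 0], 35]
    - [[55, 0, -4], [0, 0, 0], 35]
    - [[68, 0, -8], [0, 0, 0], 35]
    - [[75, 0, -14], [0, 0, 0], 35]
    - [[75, 0, -20], [0, 0, 0], 35]
    - [[75, 0, -20], [0, 0, 0], 35]

```text
clock: 8.17
eef_pos: [0.4484, 0.0363, 0.1234]
tool_rot: [0.082, 0.997, 0.001, 0.006]
ft_force: [0.7, -0.7, -1.0]
grip_width: 0.044
```

Run:
```python
from h import *
im=camera("side")[:,:,::-1];cv2.imwrite("pics/s2.png",im)
plan((.43,-.02,.125),170)
```

```text
opt 0 turn [-0.007  0.012 -1.56 ]
opt 180 turn [0.012 0.007 1.582]
shift [  9.6 -58.6  -2.1] from [0.449  0.0363 0.1232] q6 [ 0.081  0.308 -0.423  0.828 -0.     0.244] t 8.2167
```

View pics/s2.png

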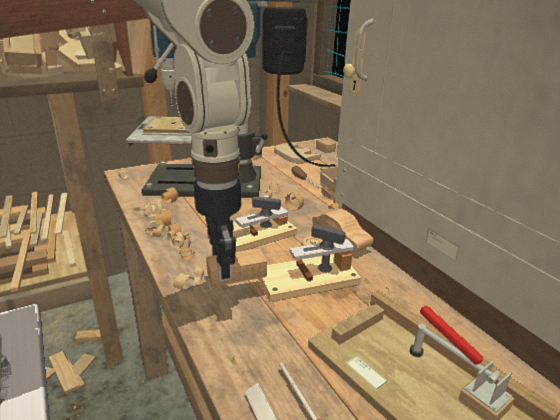

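The blank is held level and clear of the strap, and the clamp's bar is turned. I'll swing it 90° so it lies along the bench in the free area at x≈0.43.

send_rows:
  moves:
    - [[2, -2, -4], [0, 0, 0.06], 35]
    - [[4, -5, -4], [0, 0, 0.16], 35]
    - [[6, -8, -4], [0, 0, 0.28], 35]
    - [[8, -11, -4], [0, 0, 0.4], 35]
    - [[10, -14, -4], [0, 0, 0.52], 35]
    - [[13, -17, -4], [0, 0, 0.64], 35]
    - [[16, -19, -4], [0, 0, 0.76], 35]
    - [[16, -19, -4], [0, 0, 0.88], 35]
    - [[16, -19, -4], [0, 0, 1.0], 35]
    - [[16, -19, -4], [0, 0, 1.12], 35]
    - [[16, -19, -4], [0, 0, 1.24], 35]
    - [[16, -19, -4], [0, 0, 1.36], 35]

```text
clock: 9.22
eef_pos: [0.4311, 0.02, 0.127]
tool_rot: [0.693, 0.721, 0.005, 0.005]
ft_force: [0.8, -0.2, -0.7]
grip_width: 0.0436
```

```bash
python3 -c "
from h import *
plan((.43,.02,.088),-10)"
```

```text
opt 0 turn [ 0.013 -0.002  0.215]
opt 180 turn [ 2.000e-03  2.000e-02 -2.926e+00]
shift [ 0.1 -1.6 39. ] from [0.4311 0.02   0.127 ] q6 [ 0.046  0.27  -0.466  0.821  0.     1.576] t 9.2167
```

send_rows:
  moves:
    - [[0, 0, 10], [0.013, 0, 0.05], 35]
    - [[0, 0, 22], [0.013, 0, 0.05], 35]
    - [[0, 0, 32], [0.013, 0, 0.05], 35]
    - [[0, 0, 37], [0.013, 0, 0.05], 35]
    - [[0, 0, 38], [0.013, 0, 0.05], 35]
    - [[0, 0, 39], [0.013, 0, 0.05], 35]
    - [[0, 0, 39], [0.013, 0, 0.05], 35]

```text
clock: 9.8
eef_pos: [0.4321, 0.02, 0.0882]
tool_rot: [0.71, 0.704, 0.001, 0.0]
ft_force: [0.3, -0.1, -0.2]
grip_width: 0.0439
```

Run:
```python
from h import *
im=camera("side")[190:340,140:340,::-1];cv2.imwrite("pics/s3.png",cv2.resize(im,None,fx=4,fy=4,interpolation=cv2.INTER_CUBIC))
o=readout.get_obs();print(o["eef_pos"],o["ft_force"],o["ft_torque"])
```

```text
[0.43208163 0.02002446 0.08833284] [-0.22630606  0.13755824 -0.07766904] [-0.00797248  0.01671381 -0.04496256]
```

View pics/s3.png

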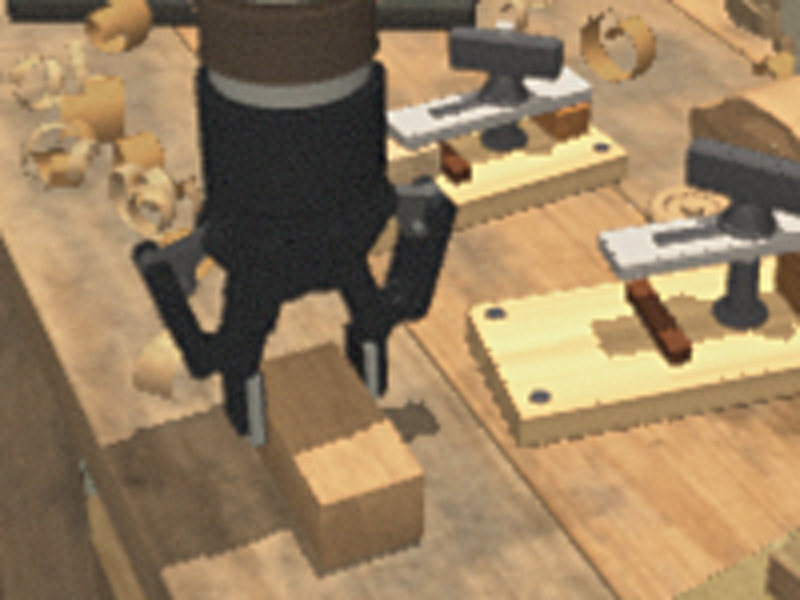

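The blank is upright and level just above the bench, well in from the front edge and clear of both boards. I'll lower it in small steps until it touches.

send_rows:
  moves:
    - [[0, 0, 1], [0, 0, 0], 35]
    - [[0, 0, 2], [0, 0, 0], 35]
    - [[0, 0, 3], [0, 0, 0], 35]
    - [[0, 0, 3.5], [0, 0, 0], 35]
    - [[0, 0, 3.5], [0, 0, 0], 35]

```text
clock: 10.27
eef_pos: [0.4323, 0.0201, 0.0851]
tool_rot: [0.71, 0.704, 0.001, 0.0]
ft_force: [-0.4, -0.0, 2.3]
grip_width: 0.0436
```

send_rows:
  moves:
    - [[0, 0, 0.5], [0, 0, 0], 35]
    - [[0, 0, 1], [0, 0, 0], 35]
    - [[0, 0, 1], [0, 0, 0], 35]

```text
clock: 10.52
eef_pos: [0.4323, 0.0202, 0.0847]
tool_rot: [0.71, 0.704, 0.001, 0.001]
ft_force: [-2.8, 1.2, 7.6]
grip_width: 0.0441
```

send_rows:
  moves:
    - [[0, 0, 0], [0, 0, 0], 50]
    - [[0, 0, 0], [0, 0, 0], 65]
    - [[0, 0, 0], [0, 0, 0], 80]
    - [[0, 0, 0], [0, 0, 0], 80]
    - [[0, 0, -10], [0, 0, 0], 80]
    - [[0, 0, -30], [0, 0, 0], 80]
    - [[0, 0, -60], [0, 0, 0], 80]
    - [[0, 0, -95], [0, 0, 0], 80]
    - [[0, 0, -130], [0, 0, 0], 80]
    - [[0, 0, -150], [0, 0, 0], 80]
    - [[0, 0, -150], [0, 0, 0], 80]
    - [[0, 0, -150], [0, 0, 0], 80]

```text
clock: 11.52
eef_pos: [0.4328, 0.0201, 0.2358]
tool_rot: [0.71, 0.704, 0.002, 0.002]
ft_force: [-0.0, 0.8, -0.6]
grip_width: 0.0799
```

Run:
```python
from h import *
t=camera("top")[150:330,195:405,::-1];s=camera("side")[190:340,150:380,::-1]
t=cv2.resize(t,(500,429));s=cv2.resize(s,(500,326))
t=cv2.resize(t,(400,343));s=cv2.resize(s,(400,261));cv2.imwrite("pics/f.png",np.hstack([t,np.vstack([s,np.zeros((82,400,3),np.uint8)])]))
print(readout.get_obs()["clock"],readout.get_obs()["ft_force"])
```

```text
11.6167 [-0.95752825  0.0137335  -0.4360971 ]
```

View pics/f.png

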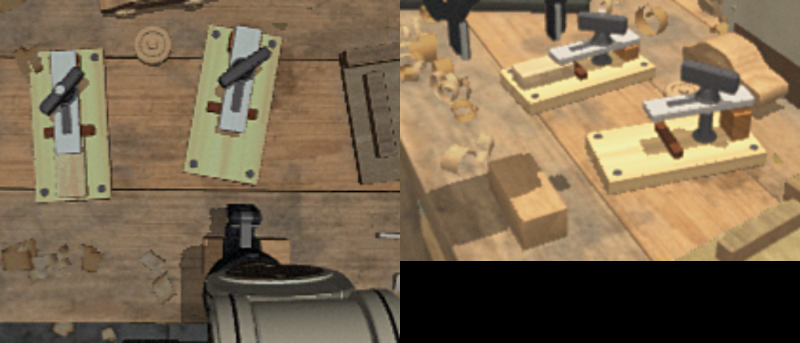

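The final picture shows the blank flat on the bench at about (530,200) in the side half, clear of both boards. The large nut's bar has turned about a quarter turn clockwise, the small clamp looks as it was, and the gripper is up and away. Handing in.

```bash
python3 -c "
from workcell import order
print(order.job_done())"
```

```text
the job is handed in; nothing more can be done
None
```

The left-hand nut on the larger blank is loosened and the blank is lying flat on the bench. I handed the job in at about 11.6 s of the 48 s; no verdict is reported.

- **Nut:** I gripped its bar and turned it clockwise about 1.58 rad, raising the tool with the thread. The wrist view afterwards showed the bar turned about 90°.
- **Blank:** I drew it out along its own axis, swung it about 90° and lowered it until it touched the bench, with about 8 N showing on the wrist. It lies near x = 0.43 m, about 6 cm short of the board and 5 cm in from the front edge.
- **Last checks:** The top and side views showed the blank flat and clear of both boards. The small clamp looked unchanged, and the gripper was raised and touching nothing. The highest force in any reading was about 8 N.
- **Small mismatches:** While gripping the bar, the tool stood about 3.6 mm higher than commanded, with about 7 N upward on it. It was about 2 mm high when gripping the blank. Neither affected the result. The bar's length first measured 56 mm instead of 64 mm, and the closer wrist view gave about 62 mm.

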